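Close and lock the lid of a bench steriliser with its ratchet clamping lever

ROBOT

A 6-joint arm with a two-finger parallel gripper is mounted at the origin on the work surface. World frame = base frame: x ahead of the robot, y to its left, z up, the work surface at z = 0. Lengths are in m, angles in degrees, forces in N, time in s.
With the tool pointing down it reaches from about 0.3 to 0.75 m from the base axis. Payload 8.5 kg.
Tool frame: the origin (TCP) lies midway between the tips of the shut fingers; the grasp point (between the pads) lies 19 mm behind it (env.grip_depth is the distance from the TCP to the grasp point, in m); x points along the fingers, y is the direction in which the jaws open and shut, and the axes are right-handed (so a half turn about x gives the same grasp; the last joint's range is limited). The gripper opens to 85 mm and grips with 20 to 120 N. Pads are 22 mm wide; open, the fingers measure 114 mm over their backs; the gripper's body (76 mm by 85 mm) begins 54 mm behind the grasp point. The pads swing forward as they close: fully open they stand 13 mm farther back than shut.
Start: joints at [-84.528, 21.807, 74.336, -0, 83.858, -12.336], TCP at [0.168, -0.524, 0.231] pointing down, gripper open.
Joint ranges: [-178.18, 178.18], [-50.72, 133.34], [12.68, 142.11], [-81.47, 261.47], [9.98, 163.14], [-165.26, 165.26]. Speed limits (degrees/s): [136.94, 136.94, 180, 180, 180, 180].

INTERFACE

Orientations are given as a 3x3 rotation matrix whose columns are the frame's x, y, z axes.
In Python, from rig import env gives the robot as it stands.
- The arm moves only by the tool play_rows, never from a script. Its arguments are lists of equal length, an entry for each row: "travel": the shift along the world's x, y, z in cm, a list of three; "rotation": the turn, a rotation vector about the world's x, y, z in rad, a list of three; "claw": the finger opening in cm, from 0 to 8.54. A call has 1 to 12 rows; each row shifts and turns the pose as measured when the row begins; what a row does not reach is not made up. A row lasts 1/12 s, in which the tool goes at most 41.7 mm and 7.16 degrees, less where a joint would pass 70% of its speed; a pose out of reach is approached as far as the arm can. A call is refused whole if a number of a shift passes 4.17 or a number of a turn 0.125, either way. A call with a gripper value outside its range is refused whole. The fingers move at their own pace and stop on an object; "squeeze" is the grip in N (left out, the last holds). Time passes only in rows, so rows that do not move let the fingers close. It gives the time, the measured TCP pose, the force and the opening at its end, in the units of the state.
- env.observe(): the state, without advancing time (a new reading comes with each control period).
- env.get_image(name): name is "scene" or "top" or "wrist"; returns the picture (384x512x3 uint8, red, green, blue); there is no depth.
- env.camera_info(name): a dict with "vertical_fov" (degrees; the focal length in pixels is half the picture's height over the tangent of half this angle, whatever the lens; pixels are square), "cx", "cy" (the principal point, pixels), "eye" and "rotation" of the camera in the world. Camera axes: x right, y down, z forward; pixel columns grow to the right and rows downward; lengths in m; the calibration is good to about 2 mm. A picture is of the moment at which its call begins: read the wrist's pose just before it. camera_info takes no time and is no camera call; for the wrist camera it gives the pose at the moment of the call.
- env.close_job(): hands the job in, once; it reports no verdict.
The state is a dict: "time_s": time; "q": joint angles; "qvel": joint speeds; "joint_efforts": joint torques, N m; "position": TCP position; "tool_rot": TCP orientation; "ft_force": force on the tool from outside, world axes, zero at the start; "wrist_torque": the same for the moment, N m; "grip_width": finger opening in m.
Only numpy, scipy, OpenCV 4.12 (cv2) and the standard library are available. Lean on these libraries where they do the work, as an engineer would, in place of code of your own. Each camera call takes 0.05 s, during which the arm holds its last target.

TASK

Ease the open lid of the steel steriliser all the way down by its handle bar, without letting it drop or slam. Then lock it with the clamping lever beside it: turn the lever anticlockwise (seen from above), and as it meets its stop before the job is done, lift it off its serrations, swing it back, let it drop in and turn again until the locking dog is fully home over the lid. Leave the lever down in its serrations and do not disturb the other things on the bench.

Things in the scene. Friction and masses are not known exactly. Their poses are not given: they have to be found in the camera images.
- steriliser: Open-topped steel box, 140 (x) x 180 (y) x 100 mm high, fixed to the bench; origin at the centre of its underside. Its front faces its own -x (towards the robot), hinge at +x, y to the left seen from the robot, z up. Joined to its -y side, a clamp shelf (160 x 110 mm, top 95 mm up) carries the clamping lever. Place and yaw vary.
- lid (a joint): Lid angle, rad: 0 = shut, 1.85 = fully open, leaning back. Steel plate 130 x 180 x 12 mm, 0.5 kg, hinged along y at the box's +x edge; top at 112 mm when shut. It stays open only above about 1.6; below, its weight and a closing spring pull it shut (about 2.3 N at the bar when nearly shut, 1 N or less above 1.4). Let go more than 5 mm from shut, it slams.
- lid_hinge (a point): Middle of the lid's hinge line, at (65, 0, 106) mm in the steriliser frame.
- lid_bar (a point): Middle of the lid's handle: round black bar 12 mm thick, 110 mm long, parallel to the hinge, 175 mm from it, in the plane of the lid; 39 mm clear between bar and plate edge. It can be pinched from above with the fingers closing across it, and turns between them as the lid swings. Height 106 mm shut, about 275 mm open.
- dog (a joint): Angle of the locking dog (rad), turning about the clamp axis with the serrated collar (68 mm across) on it; grows anticlockwise from above. 0 = pointing away from the lid; 2.0 = hard stop, fully home, pointing to +y over the lid's side edge. Bar 18 mm wide reaching 65 mm from the axis, 114 to 122 mm up. Friction 0.35 N m: stays where left. Starts at 0 to 0.15.
- clamp_axis (a point): Point on the upright axis of dog, collar and lever, at (-10, -140, 178) mm in the steriliser frame. The two steel stop posts (10 mm thick, 170 mm tall from the bench) stand 78 mm from it, one on either side of the sweep of the lever.
- lever_turn (a joint): Lever angle about the clamp axis, rad, anticlockwise from above, 0 to 1.7 between two stop posts. The lever points along the angle -2.421 + lever_turn from the steriliser's +x towards its +y (0: towards robot and right). Starts at 0 to 0.5. Down in the serrations it turns the dog, both ways; one whole sweep is not enough, two are. Lifted, it swings freely and the dog stays.
- lever_lift (a joint): Lever height, m: 0 = down, lugs between the collar's teeth; 0.0055 = riding on the teeth; above 0.0065 = free; 0.016 = upper stop. Spring and weight press it down, 5.4 N at 0, 7.3 N at the top. 16 teeth, 0.393 rad apart: let down, it may ride on them and turn up to 0.4 rad before it drops in and drives the dog, so leave it free to drop as it turns. It may start riding.
- lever_knob (a point): Middle of the upright post at the lever's end, 110 mm from the clamp axis, 171 mm above the bench with the lever down. Black post 20 mm thick, 153 to 189 mm above the bench, under a head 30 mm across (top 199 mm) that helps to lift it. The lever arm below is 14 mm wide.
- tube_rack: Bystander: white rack 80 x 160 mm with three capped tubes, 111 mm tall; origin under its centre.
- wash_bottle: Bystander: white bottle 68 mm across, 165 mm tall, with a bent spout on top up to 215 mm; origin under its centre.
- burner: Bystander: gas burner, grey base 90 mm across, brass tube up to 151 mm; origin under its centre.
- beaker: Bystander: glass beaker 60 mm across, 70 mm tall; origin under its centre.
- dish_stack: Bystander: two clear dishes 90 mm across, stacked 25 mm tall; origin under its centre.
- jar: Bystander: jar 60 mm across, 75 mm tall; origin under its centre.
- spatula: Bystander: steel spatula 180 mm long lying flat.

How it is judged (in metres and radians):
On the way, in this order (a step that is already met when the one before it is completed fails the run):
1. the lid is shut and seated while the dog is still clear of it (value of joint lid below 0.03 rad and value of joint dog below 0.4 rad), for 0.2 s.
2. with the lid shut, the lever's first turn has moved the dog round (value of joint lid below 0.04 rad and value of joint dog above 0.5 rad), for 0.1 s.
3. the lever is lifted clear of its serrations for another turn (value of joint lever_lift above 0.0075 m and value of joint dog above 0.4 rad), for 0.1 s.
At the end, for the whole second after the job is handed in: The lid is shut (within 0.03 rad), the dog is turned home over it (at least 1.92 of 2.0 rad), and the lever is released, at rest and down in its serrations (lift under 3 mm) (value of joint lid below 0.03 rad and value of joint dog above 1.92 rad and value of joint lever_lift below 0.003 m and velocity of joint dog below 0.05 rad/s and velocity of joint lever_turn between -0.1 and 0.1 rad/s); the robot touches nothing.
It fails at once if the lid slams: faster than 2.5 rad/s within the last 0.3 rad (value of joint lid below 0.3 rad and velocity of joint lid below -2.5 rad/s).
It fails at once if a bystander is moved by more than 40 mm (distance of any of tube_rack, wash_bottle, burner, beaker, dish_stack, jar, spatula from where it was at the start of the episode above 0.04 m).
It fails at once if a standing bystander is tipped over (angle between any of tube_rack, wash_bottle, burner, beaker, dish_stack, jar's own z axis and vertical above 0.6 rad).
It also fails if it takes over 72 s, if anything falls off the work surface, if the arm or the gripper's body presses on something with over 40 N, if the wrist force passes 120 N, or if a joint passes its speed limit or range.

## Working session

There is one attempt and no reset: what is moved stays moved. The work goes in short steps, Python scripts to look and compute and a tool call to move; the robot and the scene stay as the last step left them, time stands still between calls to the robot, and variables do not carry over. Pictures are saved under pics/ and viewed, and the job is handed in when it is done.

Besides the shell and the picture viewer there is one more tool, called after "Request:" as name(argument=value, ...) on one line, values as JSON. play_rows: Moves the arm, as the interface text tells. Its arguments: {"type":"object","properties":{"travel":{"type":"array","items":{"type":"array","items":{"type":"number"}}},"rotation":{"type":"array","items":{"type":"array","items":{"type":"number"}}},"claw":{"type":"array","items":{"type":"number"}},"squeeze":{"type":"number"}},"required":["travel","rotation","claw"]}

```bash
ls; mkdir -p pics
python3 - <<'E'
from rig import env
import cv2
s=env.observe(); print(s)
for n in ["scene","top","wrist"]:
    print(n,env.camera_info(n))
    cv2.imwrite(f"pics/{n}0.png",env.get_image(n)[:,:,::-1])
E
```

```text
pics
{'time_s': 0.0, 'q': array([-8.45275663e+01,  2.18408686e+01,  7.43860283e+01,  4.13180580e-04,
        8.38573875e+01, -1.23362006e+01]), 'qvel': array([ 0.00782151,  0.05839517, -0.0403108 , -0.00653558, -0.05972483,
       -0.03613412]), 'joint_efforts': array([-2.19425216e-03, -4.48460376e+01, -2.31280035e+01, -3.60066342e-04,
        4.79567403e-03, -2.55879307e-06]), 'position': array([ 0.16817799, -0.52334356,  0.23070541]), 'tool_rot': array([[-1.33151077e-04,  3.05837949e-01, -9.52083574e-01],
       [ 1.46501833e-03, -9.52082501e-01, -3.05837809e-01],
       [-9.99998918e-01, -1.43554253e-03, -3.21287393e-04]]), 'ft_force': array([-0.30700416, -0.3498446 ,  0.28294766]), 'wrist_torque': array([-0.0287366 ,  0.00349018, -0.0122996 ]), 'grip_width': 0.08534903701586569}
scene {'vertical_fov': 56.494600687742995, 'cx': 259.984348687359, 'cy': 192.8681237459204, 'eye': array([ 1.49778892, -0.01445282,  0.71886476]), 'rotation': array([[ 0.0358704 ,  0.5330861 , -0.84530026],
       [ 0.99916561, -0.0356603 ,  0.01991063],
       [-0.01952958, -0.84530914, -0.53392045]])}
top {'vertical_fov': 46.718495688422394, 'cx': 258.5827033028136, 'cy': 185.01076050338423, 'eye': array([0.43417104, 0.02439338, 1.69181173]), 'rotation': array([[ 0.01898545, -0.99548405,  0.0930111 ],
       [-0.99966136, -0.02055598, -0.01595653],
       [ 0.0177964 , -0.09267666, -0.9955372 ]])}
wrist {'vertical_fov': 67.16605614651239, 'cx': 257.8182537505205, 'cy': 192.89702145070171, 'eye': array([ 0.24051971, -0.49953639,  0.37391569]), 'rotation': array([[ 0.30500861, -0.90838401, -0.28602139],
       [-0.95234823, -0.29143494, -0.08999175],
       [-0.00160956,  0.29984023, -0.95398808]])}
```

View pics/scene0.png

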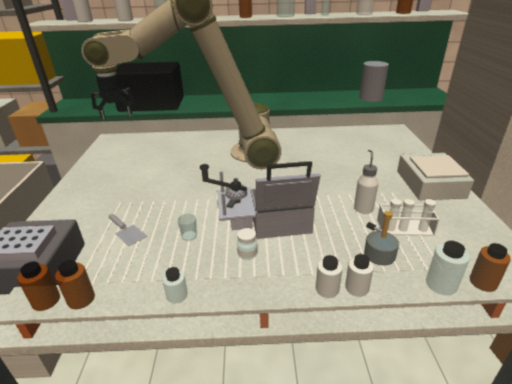

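View pics/top0.png

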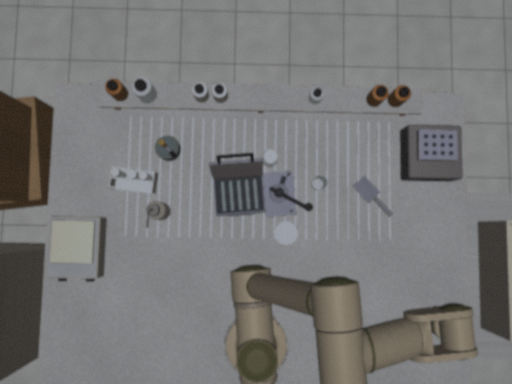

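View pics/wrist0.png

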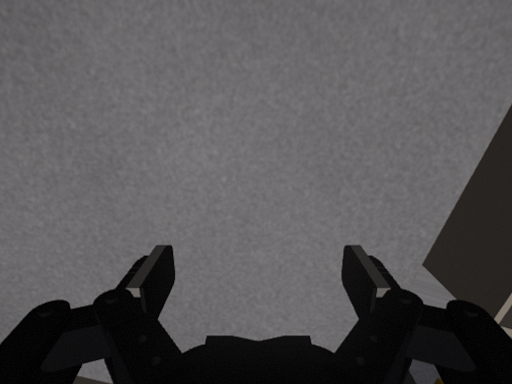

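The scene view shows the open lid, with its bar at about (288,165) and the lever knob near (205,170). In the top view the bar is near (236,156), the box centre near (238,190) and the knob near (308,207). I'll zoom in on both.

Run:
```python
import cv2
a=cv2.imread("pics/top0.png")[130:260,140:340]; cv2.imwrite("pics/topz.png",cv2.resize(a,None,fx=4,fy=4,interpolation=cv2.INTER_CUBIC))
a=cv2.imread("pics/scene0.png")[140:270,180:330]; cv2.imwrite("pics/scenez.png",cv2.resize(a,None,fx=4.6,fy=4.6,interpolation=cv2.INTER_CUBIC))
```

```text
(no output)
```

View pics/topz.png

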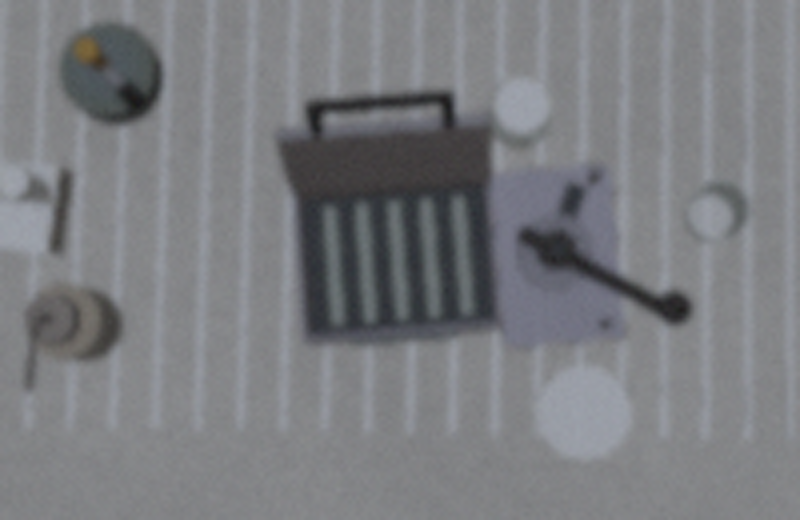

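View pics/scenez.png

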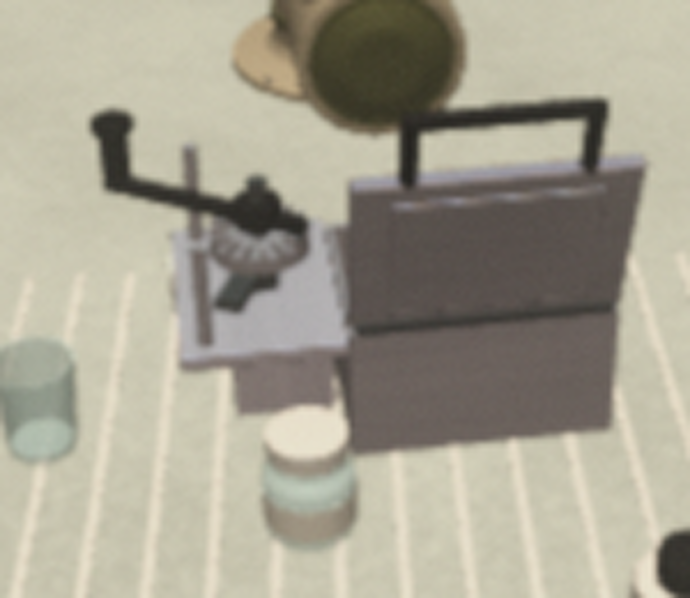

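```bash
cat > h.py <<'E'
import numpy as np
def ray(ci,u,v,H=384):
    f=H/2/np.tan(np.radians(ci['vertical_fov']/2))
    d=ci['rotation']@np.array([(u-ci['cx'])/f,(v-ci['cy'])/f,1.0]); return np.array(ci['eye']),d/np.linalg.norm(d)
def plane(ci,u,v,z):
    e,d=ray(ci,u,v); return e+d*(z-e[2])/d[2]
def tri(c1,p1,c2,p2):
    e1,d1=ray(c1,*p1);e2,d2=ray(c2,*p2)
    t=np.linalg.lstsq(np.c_[d1,-d2],e2-e1,rcond=None)[0]
    a=e1+t[0]*d1;b=e2+t[1]*d2; return (a+b)/2,np.linalg.norm(a-b)
def proj(ci,P,H=384):
    f=H/2/np.tan(np.radians(ci['vertical_fov']/2)); c=np.array(ci['rotation']).T@(np.asarray(P)-ci['eye'])
    return f*c[0]/c[2]+ci['cx'],f*c[1]/c[2]+ci['cy']
E
python3 - <<'E'
from rig import env
from h import *
T=env.camera_info("top");S=env.camera_info("scene")
tz=lambda u,v:(140+u/4-.4,130+v/4-.4)
sz=lambda u,v:(180+u/4.6-.4,140+v/4.6-.4)
for n,a,b in [("barL+y",(312,105),(603,106)),("barR",(450,97),(408,120)),("knobtop",(677,305),(112,120)),("hub",(557,245),(262,195)),("lidcorner+y",(280,130),(645,162)),("lidcorner-y",(490,122),(352,183))]:
    print(n,tri(T,tz(*a),S,sz(*b)))
for n,u,v,z in [("boxfrontL",307,340,.1),("boxfrontR",497,328,.1),("boxbackL",300,197,.1),("boxbackR",490,187,.1),("shelfFR",622,335,.095),("shelfFL",505,348,.095),("shelfBR",604,163,.095),("shelfBL",492,175,.095),("knob",677,305,.199),("dish",584,412,.025),("jar",523,105,.075),("beaker",714,214,.07)]:
    print(n,plane(T,*tz(u,v),z).round(4))
E
```

```text
barL+y (array([0.65807395, 0.13837617, 0.27752204]), np.float64(0.006681113052388055))
barR (array([0.66661474, 0.02654728, 0.27741579]), np.float64(0.004135561152166867))
knobtop (array([ 0.50638355, -0.16668231,  0.20028485]), np.float64(0.006307741976102825))
hub (array([ 0.55776939, -0.06653309,  0.16747233]), np.float64(0.0073137522660745745))
lidcorner+y (array([0.64400455, 0.16813774, 0.23135843]), np.float64(0.007282667218505505))
lidcorner-y (array([ 0.65410917, -0.00670121,  0.22995697]), np.float64(0.004876970052676469))
boxfrontL [0.4737 0.1476 0.1   ]
boxfrontR [ 0.4878 -0.0218  0.1   ]
boxbackL [0.6019 0.1574 0.1   ]
boxbackR [ 0.6145 -0.0132  0.1   ]
shelfFR [ 0.4838 -0.1343  0.095 ]
shelfFL [ 0.4702 -0.0294  0.095 ]
shelfBR [ 0.6391 -0.1162  0.095 ]
shelfBL [ 0.626  -0.0149  0.095 ]
knob [ 0.5067 -0.17    0.199 ]
dish [ 0.4136 -0.1066  0.025 ]
jar [ 0.6938 -0.0427  0.075 ]
beaker [ 0.5973 -0.2202  0.07  ]
```

Request:
play_rows(travel=[[2.0, 2.5, 0.8], [2.0, 2.5, 0.8], [2.0, 2.5, 0.8], [2.0, 2.5, 0.8], [2.0, 2.5, 0.8], [2.0, 2.5, 0.8], [2.0, 2.5, 0.8], [2.0, 2.5, 0.8], [2.0, 2.5, 0.8], [2.0, 2.5, 0.8], [2.0, 2.5, 0.8], [2.0, 2.5, 0.8]], rotation=[[0, 0, 0.056], [0, 0, 0.056], [0, 0, 0.056], [0, 0, 0.056], [0, 0, 0.056], [0, 0, 0.056], [0, 0, 0.056], [0, 0, 0.056], [0, 0, 0.056], [0, 0, 0.056], [0, 0, 0.056], [0, 0, 0.056]], claw=[8.5, 8.5, 8.5, 8.5, 8.5, 8.5, 8.5, 8.5, 8.5, 8.5, 8.5, 8.5])

```text
time_s: 1.15
position: [0.4114, -0.2108, 0.3258]
tool_rot: [[-0.008, 0.843, -0.538], [0.007, -0.538, -0.843], [-1.0, -0.011, -0.002]]
ft_force: [0.1, -0.6, 0.3]
grip_width: 0.085
```

Request:
play_rows(travel=[[1.8, 2.4, 0.2], [1.8, 2.4, 0.2], [1.8, 2.4, 0.2], [1.8, 2.4, 0.2], [1.8, 2.4, 0.2], [1.8, 2.4, 0.2], [1.8, 2.4, 0.2], [1.8, 2.4, 0.2], [1.8, 2.4, 0.2], [1.8, 2.4, 0.2], [1.8, 2.4, 0.2], [1.8, 2.4, 0.2]], rotation=[[0, 0, 0.054], [0, 0, 0.054], [0, 0, 0.054], [0, 0, 0.054], [0, 0, 0.054], [0, 0, 0.054], [0, 0, 0.054], [0, 0, 0.054], [0, 0, 0.054], [0, 0, 0.054], [0, 0, 0.054], [0, 0, 0.054]], claw=[8.5, 8.5, 8.5, 8.5, 8.5, 8.5, 8.5, 8.5, 8.5, 8.5, 8.5, 8.5])

```text
time_s: 2.15
position: [0.6354, 0.0957, 0.3502]
tool_rot: [[-0.013, 0.993, 0.116], [0.0, 0.116, -0.993], [-1.0, -0.013, -0.002]]
ft_force: [0.3, -0.7, 0.0]
grip_width: 0.0851
```

Run:
```python
from rig import env
import cv2
print(env.camera_info("wrist"))
cv2.imwrite("pics/wrist1.png",env.get_image("wrist")[:,:,::-1])
s=env.observe();print(s['position'],s['tool_rot'],s['q'])
```

```text
{'vertical_fov': 67.16605614651239, 'cx': 257.8182537505205, 'cy': 192.89702145070171, 'eye': array([0.62756982, 0.17256052, 0.49340577]), 'rotation': array([[ 0.99326897,  0.11371374,  0.02204405],
       [ 0.11510241, -0.94767617, -0.29776048],
       [-0.01296884,  0.29829357, -0.95438606]])}
[0.63726524 0.09979004 0.34887277] [[-0.01405692  0.99227399  0.12326688]
 [ 0.00196723  0.12330627 -0.99236671]
 [-0.99989926 -0.01370712 -0.00368534]] [-1.63239881e+00  3.04793939e+01  4.10622164e+01  9.50483264e-02
  1.09266679e+02 -8.68384587e+00]
```

View pics/wrist1.png

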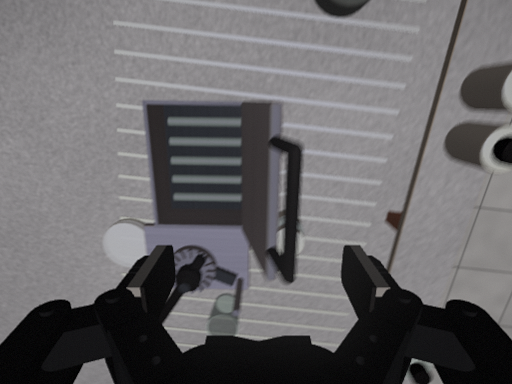

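The wrist view shows the bar from about (295,150) to (288,275), between the fingers in the closing direction. The box front edge runs from (145,102) to (157,228), and the hub is near (188,277).

Run:
```python
from rig import env
from h import *
import cv2
W=env.camera_info("wrist")
for n,u,v,z in [("barL",295,150,.2745),("barR",288,275,.2745),("boxFL",144,101,.1),("boxFR",157,229,.1),("hub",190,277,.185),("shelfFL",147,226,.095),("shelfBR",247,288,.095)]:
    print(n,plane(W,u,v,z).round(4))
im=cv2.imread("pics/wrist1.png")[90:330,130:330]; cv2.imwrite("pics/w1z.png",cv2.resize(im,None,fx=2.5,fy=2.5,interpolation=cv2.INTER_CUBIC))
```

```text
barL [0.658  0.1459 0.2745]
barR [0.6693 0.0384 0.2745]
boxFL [0.4767 0.1601 0.1   ]
boxFR [ 0.497  -0.0199  0.1   ]
hub [ 0.5672 -0.0367  0.185 ]
shelfFL [ 0.4803 -0.0194  0.095 ]
shelfBR [ 0.6412 -0.1074  0.095 ]
```

View pics/w1z.png

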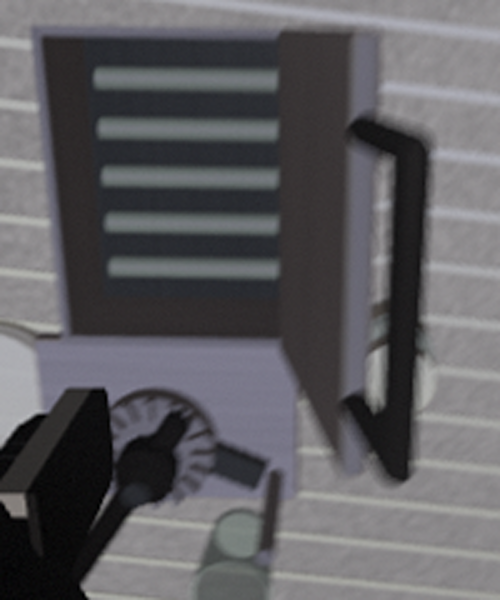

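Run:
```python
from rig import env
from h import *
import cv2
W=env.camera_info("wrist");a=env.get_image("wrist")[:,:,::-1]
cv2.imwrite("pics/wrist2.png",a); im=a[80:330,130:330]
cv2.imwrite("pics/w2z.png",cv2.resize(im,None,fx=2.4,fy=2.4,interpolation=cv2.INTER_CUBIC)); print(env.observe()['position'],W['eye'],W['rotation'])
T=env.camera_info("top");a=env.get_image("top")[:,:,::-1];cv2.imwrite("pics/top1.png",a)
cv2.imwrite("pics/top1z.png",cv2.resize(a[130:260,140:340],None,fx=4,fy=4,interpolation=cv2.INTER_CUBIC))
a=env.get_image("scene")[:,:,::-1];cv2.imwrite("pics/scene1.png",a)
cv2.imwrite("pics/scene1z.png",cv2.resize(a[100:270,180:360],None,fx=3.5,fy=3.5,interpolation=cv2.INTER_CUBIC))
```

```text
[0.63623111 0.09761007 0.34861797] [0.62899929 0.17628094 0.49227751] [[ 0.99238565  0.12087941  0.02364081]
 [ 0.1224423  -0.94735863 -0.29583695]
 [-0.01336427  0.29647898 -0.95494587]]
```

View pics/w2z.png

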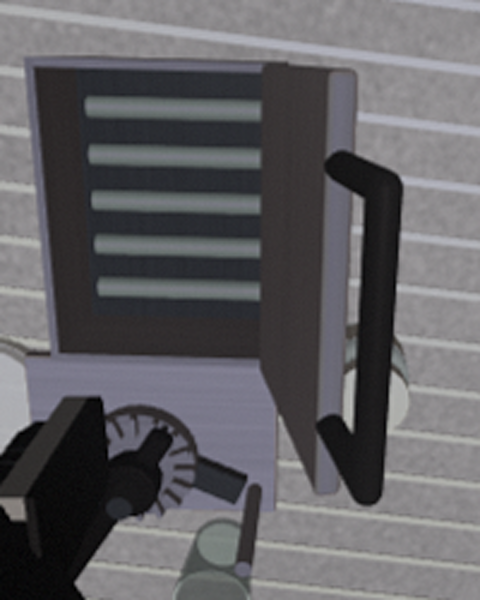

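View pics/scene1z.png

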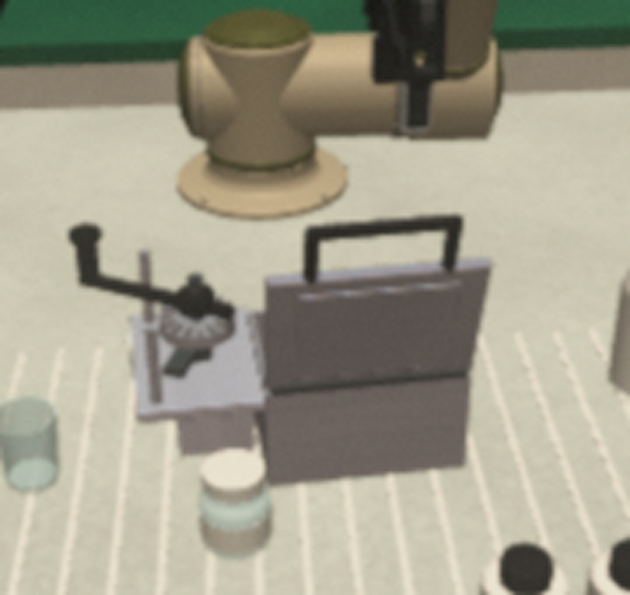

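```bash
python3 - <<'E'
from h import *
W={'vertical_fov': 67.16605614651239, 'cx': 257.8182537505205, 'cy': 192.89702145070171,'eye':np.array([0.62899929,0.17628094,0.49227751]),'rotation':np.array([[ 0.99238565,0.12087941,0.02364081],[0.1224423,-0.94735863,-0.29583695],[-0.01336427,0.29647898,-0.95494587]])}
wz=lambda u,v:(130+u/2.4-.3,80+v/2.4-.3)
for n,u,v,z in [("barL",385,175,.2745),("barR",369,495,.2745),("boxFL",27,60,.1),("boxFR",56,355,.1),("lidcornerL",345,70,.235),("lidcornerR",325,490,.235),("shelfFL",27,356,.095),("shelfBL",275,360,.095),("shelfBR",275,510,.095),("hub",133,480,.195),("collar",150,460,.15)]:
    p=plane(W,*wz(u,v),z); print(n,p.round(4), np.degrees(0))
E
cat > /dev/null
python3 - <<'E'
import sys; sys.path.insert(0,'.')
from rig import env
from h import *
# bar via new scene + wrist triangulation
S=env.camera_info("scene")
W={'vertical_fov': 67.16605614651239, 'cx': 257.8182537505205, 'cy': 192.89702145070171,'eye':np.array([0.62899929,0.17628094,0.49227751]),'rotation':np.array([[ 0.99238565,0.12087941,0.02364081],[0.1224423,-0.94735863,-0.29583695],[-0.01336427,0.29647898,-0.95494587]])}
wz=lambda u,v:(130+u/2.4-.3,80+v/2.4-.3)
sz=lambda u,v:(180+u/3.5-.4,100+v/3.5-.4)
for a,b in [((385,178),(455,223)),((369,493),(312,234)),((340,70),(490,264)),((322,490),(267,279))]:
    print(tri(W,wz(*a),S,sz(*b)))
E
```

```text
barL [0.6547 0.1435 0.2745] 0.0
barR [0.6671 0.027  0.2745] 0.0
boxFL [0.4727 0.155  0.1   ] 0.0
boxFR [ 0.4911 -0.0184  0.1   ] 0.0
lidcornerL [0.6394 0.1728 0.235 ] 0.0
lidcornerR [ 0.6549 -0.      0.235 ] 0.0
shelfFL [ 0.4712 -0.024   0.095 ] 0.0
shelfBL [ 0.6258 -0.0067  0.095 ] 0.0
shelfBR [ 0.6377 -0.1159  0.095 ] 0.0
hub [ 0.5637 -0.0343  0.195 ] 0.0
collar [ 0.5627 -0.0518  0.15  ] 0.0
(array([0.65461857, 0.14102074, 0.27354892]), np.float64(0.002835232741095368))
(array([0.66689392, 0.02928471, 0.27558145]), np.float64(0.001161309340101316))
(array([0.63791217, 0.17255707, 0.22734772]), np.float64(8.453419623830002e-05))
(array([ 0.6539743 , -0.00447639,  0.22967165]), np.float64(0.0010558336642765788))
```

View pics/top1z.png

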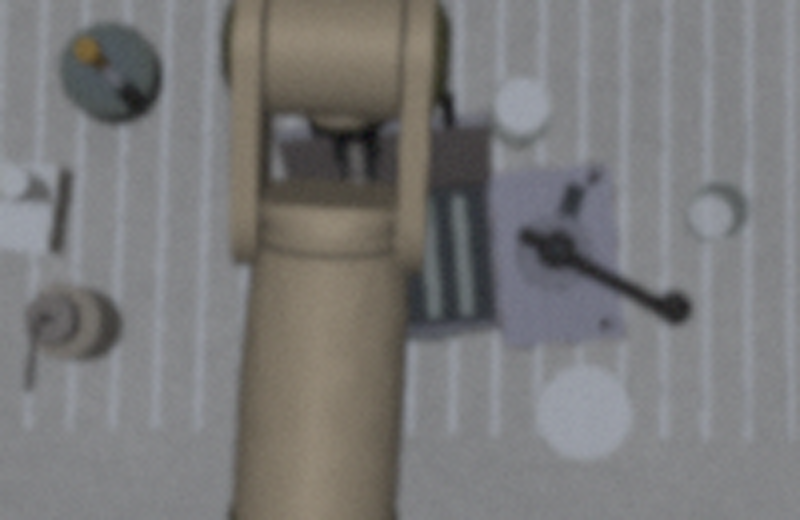

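Request:
play_rows(travel=[[0.8, -0.4, 0], [0.8, -0.4, 0], [0.8, -0.4, 0], [0, 0, -1.8], [0, 0, -1.8], [0, 0, -1.8], [0, 0, -1.8], [0, 0, 0]], rotation=[[0, -0.005, -0.007], [0, -0.005, -0.007], [0, -0.005, -0.007], [0, 0, 0], [0, 0, 0], [0, 0, 0], [0, 0, 0], [0, 0, 0]], claw=[8.5, 8.5, 8.5, 8.5, 8.5, 8.5, 8.5, 8.5])

```text
time_s: 3.02
position: [0.6614, 0.0708, 0.2777]
tool_rot: [[0.009, 0.997, 0.073], [-0.001, 0.073, -0.997], [-1.0, 0.008, 0.002]]
ft_force: [-0.4, -0.1, -0.5]
grip_width: 0.0853
```

Request:
play_rows(travel=[[0, 0.5, -0.9], [0, 0.4, -0.9], [0, 0, 0]], rotation=[[0, 0.008, 0.02], [0, 0, 0.01], [0, 0, 0]], claw=[8.5, 8.5, 8.5])

```text
time_s: 3.27
position: [0.6623, 0.0778, 0.2604]
tool_rot: [[0.002, 0.995, 0.102], [-0.002, 0.102, -0.995], [-1.0, 0.002, 0.002]]
ft_force: [-0.1, -0.2, -0.2]
grip_width: 0.0846
```

Run:
```python
from rig import env
import cv2
s=env.observe();print(s['position'],s['tool_rot'],s['ft_force'])
cv2.imwrite("pics/wrist3.png",env.get_image("wrist")[:,:,::-1])
```

```text
[0.66229645 0.07775079 0.26038367] [[ 0.00245361  0.9947915   0.10190117]
 [-0.0016142   0.10190529 -0.9947928 ]
 [-0.99999569  0.00227634  0.00185582]] [-0.07351234 -0.15980273 -0.23051315]
```

View pics/wrist3.png

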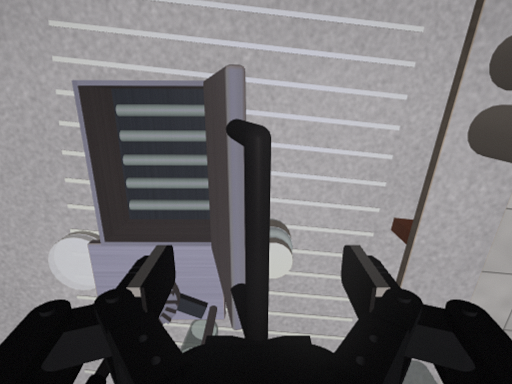

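The bar at column 257 sits midway between the fingers, so I'll close on it.

Request:
play_rows(travel=[[0, 0, -0.3], [0, 0, 0], [0, 0, 0], [0, 0, 0], [0, 0, 0], [0, 0, 0], [0, 0, 0], [0, 0, 0]], rotation=[[0, 0, 0], [0, 0, 0], [0, 0, 0], [0, 0, 0], [0, 0, 0], [0, 0, 0], [0, 0, 0], [0, 0, 0]], claw=[5, 2, 0.5, 0.5, 0.5, 0.5, 0.5, 0.5], squeeze=30)

```text
time_s: 3.98
position: [0.6633, 0.0777, 0.2613]
tool_rot: [[0.009, 0.995, 0.102], [-0.002, 0.102, -0.995], [-1.0, 0.009, 0.003]]
ft_force: [1.3, 1.3, -0.9]
grip_width: 0.0104
```

Run:
```python
import numpy as np
th=1.85-np.arange(0,1.86,.0617); x=65-175*np.cos(th); z=106+175*np.sin(th)
for i in range(30): print(i,th[i+1].round(3),[round((x[i+1]-x[i])*.0995,2),round((x[i+1]-x[i])*.0101,2),round((z[i+1]-z[i])/10,2)], "abs",(x[i+1]-x[0]).round(1),(z[i+1]-z[0]).round(1))
```

```text
0 1.788 [np.float64(-1.04), np.float64(-0.11), np.float64(0.27)] abs -10.5 2.7
1 1.727 [np.float64(-1.06), np.float64(-0.11), np.float64(0.2)] abs -21.1 4.7
2 1.665 [np.float64(-1.07), np.float64(-0.11), np.float64(0.13)] abs -31.8 6.0
3 1.603 [np.float64(-1.07), np.float64(-0.11), np.float64(0.07)] abs -42.6 6.7
4 1.542 [np.float64(-1.07), np.float64(-0.11), np.float64(0.0)] abs -53.4 6.7
5 1.48 [np.float64(-1.07), np.float64(-0.11), np.float64(-0.06)] abs -64.1 6.1
6 1.418 [np.float64(-1.07), np.float64(-0.11), np.float64(-0.13)] abs -74.8 4.7
7 1.356 [np.float64(-1.06), np.float64(-0.11), np.float64(-0.2)] abs -85.5 2.8
8 1.295 [np.float64(-1.04), np.float64(-0.11), np.float64(-0.26)] abs -95.9 0.1
9 1.233 [np.float64(-1.02), np.float64(-0.1), np.float64(-0.33)] abs -106.2 -3.1
10 1.171 [np.float64(-1.0), np.float64(-0.1), np.float64(-0.39)] abs -116.3 -7.0
11 1.11 [np.float64(-0.98), np.float64(-0.1), np.float64(-0.45)] abs -126.1 -11.5
12 1.048 [np.float64(-0.95), np.float64(-0.1), np.float64(-0.51)] abs -135.6 -16.6
13 0.986 [np.float64(-0.91), np.float64(-0.09), np.float64(-0.
[... 669 characters left out ...]
.94)] abs -202.4 -85.5
22 0.431 [np.float64(-0.48), np.float64(-0.05), np.float64(-0.97)] abs -207.2 -95.1
23 0.369 [np.float64(-0.42), np.float64(-0.04), np.float64(-0.99)] abs -211.4 -105.1
24 0.308 [np.float64(-0.36), np.float64(-0.04), np.float64(-1.02)] abs -215.0 -115.3
25 0.246 [np.float64(-0.29), np.float64(-0.03), np.float64(-1.04)] abs -218.0 -125.6
26 0.184 [np.float64(-0.23), np.float64(-0.02), np.float64(-1.05)] abs -220.3 -136.2
27 0.122 [np.float64(-0.16), np.float64(-0.02), np.float64(-1.07)] abs -221.9 -146.9
28 0.061 [np.float64(-0.1), np.float64(-0.01), np.float64(-1.08)] abs -222.9 -157.6
29 -0.001 [np.float64(-0.03), np.float64(-0.0), np.float64(-1.08)] abs -223.2 -168.4
```

Request:
play_rows(travel=[[-1.04, -0.1, 0.27], [-1.06, -0.1, 0.2], [-1.07, -0.1, 0.13], [-1.07, -0.1, 0.07], [0, 0, 0]], rotation=[[0, 0, 0], [0, 0, 0], [0, 0, 0], [0, 0, 0], [0, 0, 0]], claw=[0.5, 0.5, 0.5, 0.5, 0.5])

```text
time_s: 4.4
position: [0.6216, 0.0736, 0.2692]
tool_rot: [[0.017, 0.995, 0.101], [-0.002, 0.101, -0.995], [-1.0, 0.017, 0.004]]
ft_force: [-0.7, 0.6, -3.4]
grip_width: 0.0105
```

Request:
play_rows(travel=[[-1.07, -0.1, -0.03], [-1.07, -0.1, -0.08], [-1.07, -0.1, -0.13], [-1.06, -0.1, -0.2], [-1.04, -0.1, -0.26], [-1.02, -0.1, -0.33], [-1.0, -0.1, -0.39], [-0.98, -0.1, -0.45], [0, 0, 0]], rotation=[[0, 0.003, 0], [0, 0.003, 0], [0, 0.003, 0], [0, 0.003, 0], [0, 0.003, 0], [0, 0.003, 0], [0, 0, 0], [0, 0, 0], [0, 0, 0]], claw=[0.5, 0.5, 0.5, 0.5, 0.5, 0.5, 0.5, 0.5, 0.5])

```text
time_s: 5.15
position: [0.5422, 0.0657, 0.2552]
tool_rot: [[0.017, 0.995, 0.101], [-0.001, 0.101, -0.995], [-1.0, 0.017, 0.003]]
ft_force: [0.3, 0.2, -3.0]
grip_width: 0.0105
```

Request:
play_rows(travel=[[-1.0, -0.1, -0.6], [-0.97, -0.1, -0.6], [-0.92, -0.1, -0.6], [-0.88, -0.1, -0.65], [-0.84, -0.1, -0.7], [-0.79, -0.1, -0.75], [-0.75, -0.1, -0.8], [-0.7, -0.1, -0.84], [0, 0, 0]], rotation=[[0, 0.003, 0], [0, 0.003, 0], [0, 0.003, 0], [0, 0.003, 0], [0, 0.003, 0], [0, 0.003, 0], [0, 0, 0], [0, 0, 0], [0, 0, 0]], claw=[0.5, 0.5, 0.5, 0.5, 0.5, 0.5, 0.5, 0.5, 0.5])

```text
time_s: 5.9
position: [0.4783, 0.0594, 0.2019]
tool_rot: [[0.006, 0.995, 0.102], [0.004, 0.102, -0.995], [-1.0, 0.006, -0.003]]
ft_force: [-4.6, -1.3, 1.3]
grip_width: 0.011
```

Request:
play_rows(travel=[[-0.66, -0.06, -0.88], [-0.61, -0.06, -0.9], [-0.55, -0.05, -0.94], [-0.5, -0.05, -0.97], [-0.44, -0.04, -1.0], [-0.38, -0.04, -1.02], [0, 0, 0]], rotation=[[0, 0, 0], [0, 0, 0], [0, 0, 0], [0, 0, 0], [0, 0, 0], [0, 0, 0], [0, 0, 0]], claw=[0.5, 0.5, 0.5, 0.5, 0.5, 0.5, 0.5])

```text
time_s: 6.48
position: [0.4497, 0.0566, 0.1461]
tool_rot: [[0.003, 0.995, 0.102], [0.004, 0.102, -0.995], [-1.0, 0.003, -0.004]]
ft_force: [-4.4, -1.0, -1.1]
grip_width: 0.0107
```

Request:
play_rows(travel=[[-0.28, -0.03, -0.9], [-0.22, -0.02, -0.9], [-0.16, -0.02, -0.9], [-0.12, -0.01, -0.9], [-0.07, 0, -0.8], [0, 0, 0], [0, 0, 0]], rotation=[[0, 0, 0], [0, 0, 0], [0, 0, 0], [0, 0, 0], [0, 0, 0], [0, 0, 0], [0, 0, 0]], claw=[0.5, 0.5, 0.5, 0.5, 0.5, 0.5, 0.5])

```text
time_s: 7.07
position: [0.4416, 0.0558, 0.1028]
tool_rot: [[-0.011, 0.995, 0.102], [0.005, 0.102, -0.995], [-1.0, -0.01, -0.006]]
ft_force: [-5.4, -0.1, -1.1]
grip_width: 0.0105
```

Not seated yet. I'll press down in small steps and watch the force.

Request:
play_rows(travel=[[0, 0, -0.4], [0, 0, -0.4], [0, 0, 0]], rotation=[[0, 0, 0], [0, 0, 0], [0, 0, 0]], claw=[0.5, 0.5, 0.5])

```text
time_s: 7.32
position: [0.4412, 0.0558, 0.0959]
tool_rot: [[-0.016, 0.995, 0.102], [0.004, 0.102, -0.995], [-1.0, -0.016, -0.006]]
ft_force: [-4.9, -1.0, -0.8]
grip_width: 0.0107
```

Request:
play_rows(travel=[[0, 0, -0.3], [0, 0, -0.3], [0, 0, 0]], rotation=[[0, 0, 0], [0, 0, 0], [0, 0, 0]], claw=[0.5, 0.5, 0.5])

```text
time_s: 7.57
position: [0.4412, 0.0558, 0.0913]
tool_rot: [[-0.021, 0.995, 0.103], [0.004, 0.103, -0.995], [-1.0, -0.02, -0.006]]
ft_force: [-6.5, -0.7, -0.8]
grip_width: 0.0107
```

Request:
play_rows(travel=[[0, 0, -0.3], [0, 0, -0.3], [0, 0, 0]], rotation=[[0, 0, 0], [0, 0, 0], [0, 0, 0]], claw=[0.5, 0.5, 0.5])

```text
time_s: 7.82
position: [0.4411, 0.0558, 0.0872]
tool_rot: [[-0.024, 0.994, 0.103], [0.004, 0.103, -0.995], [-1.0, -0.024, -0.007]]
ft_force: [-7.3, -0.7, 1.8]
grip_width: 0.0104
```

Request:
play_rows(travel=[[0, 0, -0.3], [0, 0, -0.3], [0, 0, 0]], rotation=[[0, 0, 0], [0, 0, 0], [0, 0, 0]], claw=[0.5, 0.5, 0.5])

```text
time_s: 8.07
position: [0.4412, 0.0558, 0.0837]
tool_rot: [[-0.028, 0.994, 0.104], [0.004, 0.104, -0.995], [-1.0, -0.027, -0.007]]
ft_force: [-7.9, -1.7, 3.9]
grip_width: 0.0105
```

Run:
```python
from rig import env
import cv2
cv2.imwrite("pics/wrist4.png",env.get_image("wrist")[:,:,::-1])
a=env.get_image("scene")[:,:,::-1];cv2.imwrite("pics/scene4.png",a)
cv2.imwrite("pics/scene4z.png",cv2.resize(a[100:270,180:360],None,fx=3.5,fy=3.5,interpolation=cv2.INTER_CUBIC))
```

```text
(no output)
```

View pics/scene4z.png

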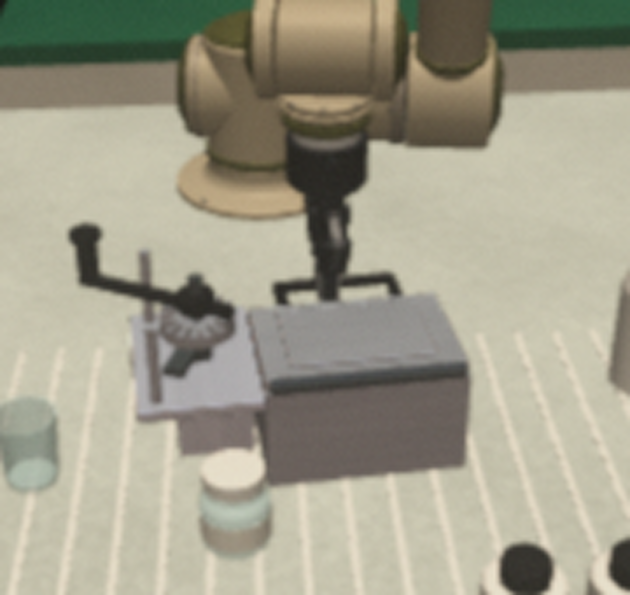

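View pics/wrist4.png

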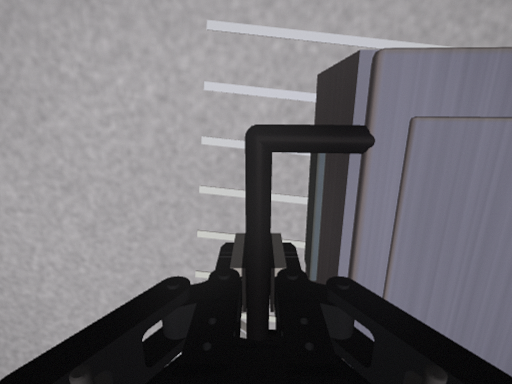

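Request:
play_rows(travel=[[0.1, 0, -0.5], [0, 0, -0.5], [0, 0, 0]], rotation=[[0, 0.01, 0], [0, 0.01, 0], [0, 0, 0]], claw=[0.5, 0.5, 0.5])

```text
time_s: 8.42
position: [0.4412, 0.0558, 0.0769]
tool_rot: [[-0.054, 0.993, 0.104], [0.003, 0.104, -0.995], [-0.999, -0.053, -0.009]]
ft_force: [-8.8, -0.7, 8.7]
grip_width: 0.0106
```

Run:
```python
from rig import env
import cv2
from h import *
W=env.camera_info("wrist")
a=env.get_image("wrist")[:,:,::-1];cv2.imwrite("pics/wrist5.png",a)
cv2.imwrite("pics/w5z.png",cv2.resize(a[30:330,230:430],None,fx=2,fy=2,interpolation=cv2.INTER_CUBIC))
print(W)
```

```text
{'vertical_fov': 67.16605614651239, 'cx': 257.8182537505205, 'cy': 192.89702145070171, 'eye': array([0.43999452, 0.13232293, 0.22050317]), 'rotation': array([[ 0.9932243 ,  0.11450836, -0.01983249],
       [ 0.10359987, -0.94975822, -0.29534116],
       [-0.0526551 ,  0.29128537, -0.95518599]])}
```

View pics/w5z.png

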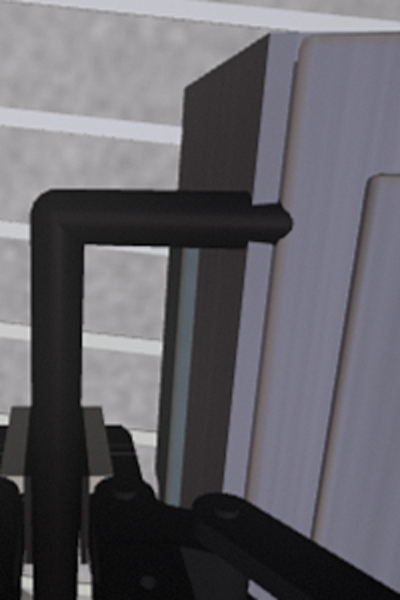

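Run:
```python
from h import *
W={'vertical_fov': 67.16605614651239, 'cx': 257.8182537505205, 'cy': 192.89702145070171, 'eye':np.array([0.43999452, 0.13232293, 0.22050317]), 'rotation':np.array([[ 0.9932243 ,  0.11450836, -0.01983249],[ 0.10359987, -0.94975822, -0.29534116],[-0.0526551 ,  0.29128537, -0.95518599]])}
wz=lambda u,v:(230+u/2-.25,30+v/2-.25)
b1=plane(W,*wz(265,100),.1);b2=plane(W,*wz(222,490),.1)
print(b1,b2,np.degrees(np.arctan2(-(b1-b2)[0],(b1-b2)[1])))
n=np.array([b1[1]-b2[1],-(b1-b2)[0]]);n/=np.linalg.norm(n)
for z in(.105,.112,.118,.125,.14):
  for p in[(297,100),(248,490)]:
    l=plane(W,*wz(*p),z); print(z,(n@(l-b1)[:2]).round(4))
```

```text
[0.47255825 0.14491367 0.1       ] [0.48036388 0.05978086 0.1       ] 5.238668979815137
0.105 0.0044
0.105 0.0043
0.112 0.0021
0.112 0.002
0.118 0.0001
0.118 0.0001
0.125 -0.0022
0.125 -0.0022
0.14 -0.0071
0.14 -0.0071
```

The lid's front edge matches the closed height: the rim geometry fits a lid top of about 0.103–0.112 m. The downward push also now meets an 8.7 N reaction. I'll open a little and rise.

Request:
play_rows(travel=[[0, 0, 0], [0, 0, 0], [0, 0, 0], [0, 0, 0], [0, 0, 0], [0, 0, 1], [0, 0, 1.5], [0, 0, 2], [0, 0, 2.5], [0, 0, 2.5], [0, 0, 2.5]], rotation=[[0, 0, 0], [0, 0, 0], [0, 0, 0], [0, 0, 0], [0, 0, 0], [0, -0.009, 0], [0, -0.009, 0], [0, -0.009, 0], [0, -0.009, 0], [0, -0.009, 0], [0, -0.009, 0]], claw=[1.5, 2, 2.5, 3, 3, 3, 3, 3, 3, 3, 3])

```text
time_s: 9.38
position: [0.4451, 0.0557, 0.205]
tool_rot: [[0.008, 0.995, 0.104], [0.004, 0.104, -0.995], [-1.0, 0.008, -0.003]]
ft_force: [0.2, 0.2, 0.4]
grip_width: 0.0301
```

Run:
```python
from rig import env
import cv2
from h import *
s=env.observe();print(s['position'],s['tool_rot'],s['q'])
a=env.get_image("scene")[:,:,::-1];cv2.imwrite("pics/scene6.png",a)
cv2.imwrite("pics/scene6z.png",cv2.resize(a[130:260,180:330],None,fx=4.6,fy=4.6,interpolation=cv2.INTER_CUBIC))
a=env.get_image("top")[:,:,::-1];cv2.imwrite("pics/top6.png",a)
cv2.imwrite("pics/top6z.png",cv2.resize(a[130:260,180:340],None,fx=4.6,fy=4.6,interpolation=cv2.INTER_CUBIC))
```

```text
[0.44512809 0.05569494 0.20501691] [[ 0.0077931   0.99452917  0.10416812]
 [ 0.00365628  0.10414225 -0.99455569]
 [-0.99996295  0.00813154 -0.00282468]] [ -8.21388707  12.82114965  92.36574218   0.28150195  74.40127716
 -14.26721484]
```

View pics/scene6z.png

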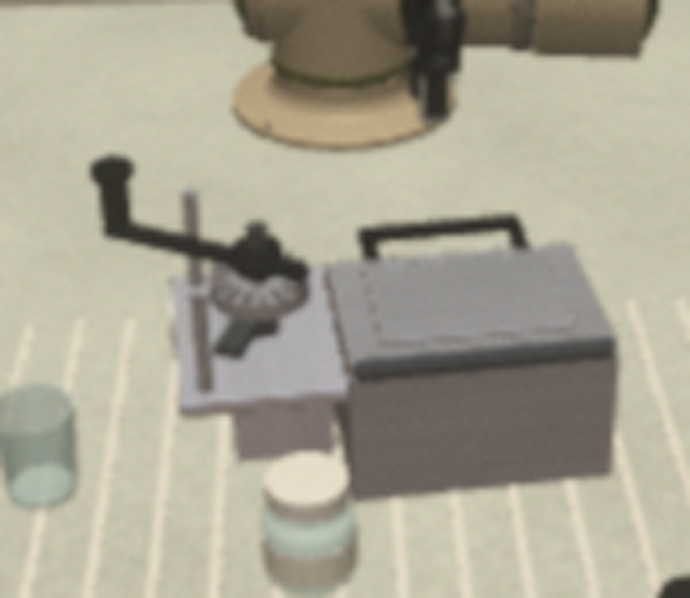

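View pics/top6z.png

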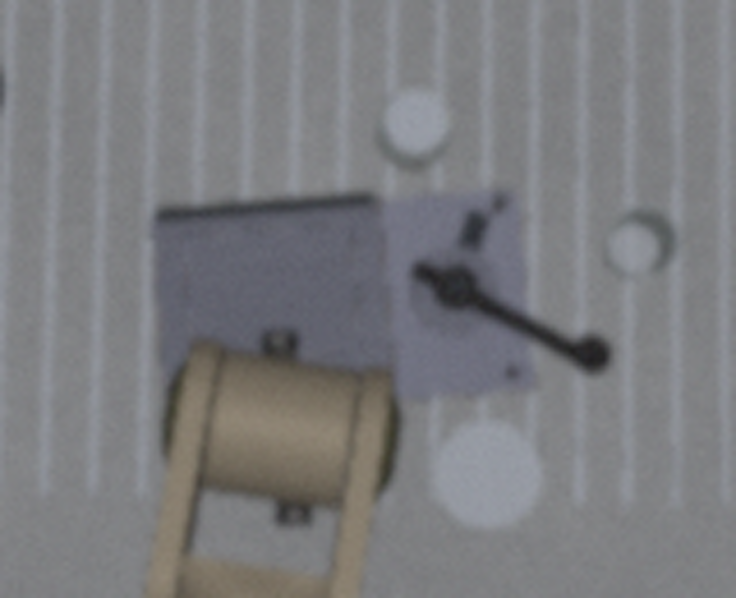

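Run:
```python
from rig import env
from h import *
T=env.camera_info("top");S=env.camera_info("scene")
z=lambda o,u,v:(o[0]+u/4.6-.4,o[1]+v/4.6-.4)
tz=lambda u,v:z((180,130),u,v)
sz=lambda u,v:z((180,130),u,v)
print(tri(T,tz(594,354),S,sz(112,166)))
print(plane(T,*tz(594,354),.199),plane(T,*tz(594,354),.2045),plane(S,*sz(112,166),.199),plane(S,*sz(112,166),.2045))
print('hub',tri(T,tz(456,285),S,sz(257,232)))
print('posts',plane(T,*tz(513,371),.17),plane(T,*tz(502,198),.17))
```

```text
(array([ 0.50408269, -0.16674495,  0.19905349]), np.float64(0.005740653806101009))
[ 0.50433095 -0.16963721  0.199     ] [ 0.50407246 -0.16892234  0.2045    ] [ 0.50447735 -0.16381532  0.199     ] [ 0.51498626 -0.16223512  0.2045    ]
hub (array([ 0.55493393, -0.06772048,  0.17273225]), np.float64(0.0035440885998338162))
posts [ 0.49184303 -0.11308603  0.17      ] [ 0.62136472 -0.10323986  0.17      ]
```

Request:
play_rows(travel=[[0.3, -1.5, 1.2], [0.7, -2.8, 1.0], [0.7, -2.8, 0.8], [0.7, -2.8, 0.6], [0.8, -2.8, 0.5], [0.8, -2.8, 0.3], [0.8, -2.8, 0.2], [0.8, -2.8, 0.1], [0, 0, 0], [0, 0, 0]], rotation=[[0, 0, -0.067], [0, 0, -0.067], [0, 0, -0.067], [0, 0, -0.067], [0, 0, -0.067], [0, 0, -0.067], [0, 0, -0.067], [0, 0, -0.067], [0, 0, 0], [0, 0, 0]], claw=[6, 6, 6, 6, 6, 6, 6, 6, 6, 6])

```text
time_s: 10.32
position: [0.5016, -0.1646, 0.2577]
tool_rot: [[0.018, 0.898, -0.439], [-0.006, -0.439, -0.898], [-1.0, 0.019, -0.002]]
ft_force: [0.7, 0.4, 0.4]
grip_width: 0.0598
```

Run:
```python
from rig import env
import cv2
from h import *
s=env.observe();print(s['position'],s['tool_rot'],s['q'])
W=env.camera_info("wrist");print(W)
cv2.imwrite("pics/wrist7.png",env.get_image("wrist")[:,:,::-1])
```

```text
[ 0.50161465 -0.1645794   0.25772099] [[ 0.01770288  0.89818044 -0.43927042]
 [-0.00641138 -0.43922826 -0.89835262]
 [-0.99982274  0.01871975 -0.00201703]] [-31.12969784  18.04308152  75.68844151   0.21065897  85.2102929
  -5.08686975]
{'vertical_fov': 67.16605614651239, 'cx': 257.8182537505205, 'cy': 192.89702145070171, 'eye': array([ 0.53202437, -0.09411171,  0.40097347]), 'rotation': array([[ 0.89781198, -0.42506671, -0.11511705],
       [-0.43998018, -0.85468737, -0.27554845],
       [ 0.01873739,  0.29803992, -0.95436949]])}
```

View pics/wrist7.png

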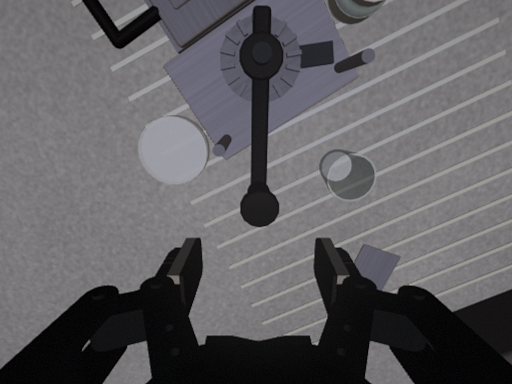

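The wrist view shows the knob head at (260,207) and the hub at (261,54), in line with the gripper.

Run:
```python
from h import *
W={'vertical_fov': 67.16605614651239, 'cx': 257.8182537505205, 'cy': 192.89702145070171, 'eye':np.array([ 0.53202437, -0.09411171,  0.40097347]), 'rotation':np.array([[ 0.89781198, -0.42506671, -0.11511705],[-0.43998018, -0.85468737, -0.27554845],[ 0.01873739,  0.29803992, -0.95436949]])}
k=plane(W,260,207,.199);print(k)
for z in(.178,.19): 
  h=plane(W,261,54,z); print(z,h,np.hypot(*(k-h)[:2]),np.degrees(np.arctan2((k-h)[1],(k-h)[0])))
print(plane(W,221,139,.17),plane(W,367,56,.17))
print(np.degrees(np.arctan2(-.439,.898)))
```

```text
[ 0.50428177 -0.16300973  0.199     ]
0.178 [ 0.55212768 -0.06766676  0.178     ] 0.1066748018952138 -116.64884906825071
0.19 [ 0.55104576 -0.06908998  0.19      ] 0.10491802110883791 -116.4693736734383
[ 0.49775298 -0.10785336  0.17      ] [ 0.62223789 -0.1019743   0.17      ]
-26.052350951229435
```

Request:
play_rows(travel=[[0.15, -0.1, -1.5], [0.1, 0, -2], [0, 0, -2], [0, 0, -2], [0, 0, 0], [0, 0, 0]], rotation=[[0.003, 0.009, -0.006], [0.003, 0.009, -0.006], [0, 0, 0], [0, 0, 0], [0, 0, 0], [0, 0, 0]], claw=[6, 6, 6, 6, 6, 6])

```text
time_s: 10.87
position: [0.5028, -0.1592, 0.1815]
tool_rot: [[0.0, 0.898, -0.441], [-0.001, -0.441, -0.898], [-1.0, 0.001, 0.0]]
ft_force: [0.7, -0.3, 0.5]
grip_width: 0.0602
```

Run:
```python
from rig import env
import cv2
s=env.observe();print(s['position'],s['tool_rot'])
cv2.imwrite("pics/wrist8.png",env.get_image("wrist")[:,:,::-1])
```

```text
[ 0.50277574 -0.1591527   0.18149964] [[ 4.24997400e-04  8.97608647e-01 -4.40793077e-01]
 [-5.57334931e-04 -4.40792836e-01 -8.97608693e-01]
 [-9.99999754e-01  6.27150740e-04  3.12932844e-04]]
```

View pics/wrist8.png

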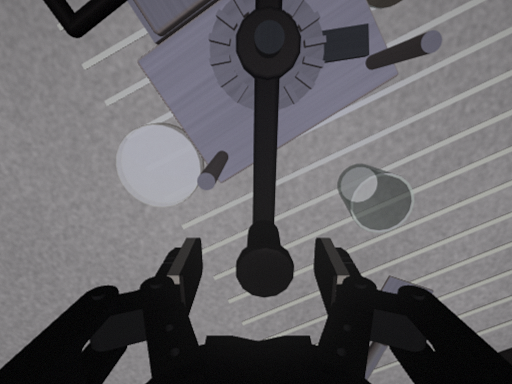

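Request:
play_rows(travel=[[0.1, -0.6, 0], [0, 0, -0.5], [0, 0, -0.4], [0, 0, 0], [0, 0, 0], [0, 0, 0]], rotation=[[0, 0, 0], [0, 0, 0], [0, 0, 0], [0, 0, 0], [0, 0, 0], [0, 0, 0]], claw=[5, 4.5, 4, 3.3, 3.3, 3.3], squeeze=30)

```text
time_s: 11.42
position: [0.5051, -0.1657, 0.176]
tool_rot: [[0.007, 0.898, -0.439], [-0.004, -0.439, -0.898], [-1.0, 0.008, 0.001]]
ft_force: [0.1, 0.5, -0.1]
grip_width: 0.0329
```

Run:
```python
from rig import env
import cv2
s=env.observe();print(s['position'],s['tool_rot'],s['ft_force'],s['grip_width'])
cv2.imwrite("pics/wrist9.png",env.get_image("wrist")[:,:,::-1])
```

```text
[ 0.50512331 -0.16572677  0.17598125] [[ 6.62437900e-03  8.98312527e-01 -4.39307093e-01]
 [-4.12161671e-03 -4.39288472e-01 -8.98336602e-01]
 [-9.99969564e-01  7.76157758e-03  7.92486591e-04]] [ 0.12377205  0.53494892 -0.13216229] 0.03285200869981047
```

View pics/wrist9.png

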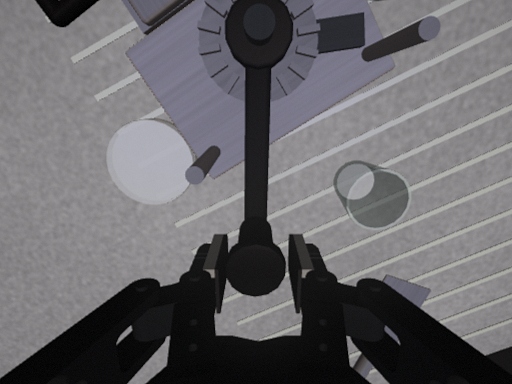

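```bash
cat > arc.py <<'E'
import sys,numpy as np
# args: step rad, n, [radius]
from rig import env
s=env.observe();p=s['position'];A=np.array([0.5535,-0.067]);R=s['tool_rot']
r=p[:2]-A;a=np.arctan2(r[1],r[0]); ya=np.arctan2(R[1,1],R[0,1])
print("z",p[2].round(4),"r",np.hypot(*r).round(4),"ang",a.round(3),"turn",(a+2.421-.1).round(3),"jaw err",(ya+0-(a+np.pi/2)).round(3),"tilt",R[:2,0].round(3),"F",s['ft_force'].round(1),"w",s['grip_width'])
st=float(sys.argv[1]);n=int(sys.argv[2]);R0=.1105
q=p[:2]
for i in range(n):
    t=a+st*(i+1);nq=A+R0*np.array([np.cos(t),np.sin(t)]);print(((nq-q)*100).round(2));q=nq
E
python3 arc.py .1 16
```

```text
z 0.176 r 0.11 ang -2.026 turn 0.295 jaw err 0.001 tilt [ 0.007 -0.004] F [-0.   0.2  0.3] w 0.03297614706515257
[ 0.99 -0.48]
[ 1.05 -0.33]
[ 1.08 -0.23]
[ 1.1  -0.12]
[ 1.1  -0.01]
[1.1 0.1]
[1.08 0.21]
[1.06 0.32]
[1.02 0.42]
[0.97 0.52]
[0.91 0.62]
[0.85 0.71]
[0.77 0.79]
[0.69 0.86]
[0.6  0.93]
[0.51 0.98]
```

Request:
play_rows(travel=[[1.0, -0.46, -0.2], [1.05, -0.33, -0.1], [1.08, -0.23, 0], [1.1, -0.12, 0], [1.1, -0.01, 0]], rotation=[[0, 0.003, 0.1], [0, 0.003, 0.1], [0, 0, 0.1], [0, 0, 0.1], [0, 0, 0.1]], claw=[3.3, 3.3, 3.3, 3.3, 3.3])

```text
time_s: 11.88
position: [0.5561, -0.1767, 0.1739]
tool_rot: [[-0.006, 0.998, 0.064], [-0.002, 0.064, -0.998], [-1.0, -0.006, 0.002]]
ft_force: [-3.8, 0.2, 0.9]
grip_width: 0.0327
```

```bash
python3 arc.py .1 12
```

```text
z 0.1739 r 0.1097 ang -1.547 turn 0.774 jaw err 0.04 tilt [-0.006 -0.002] F [-3.8  0.2  0.9] w 0.03271591759721874
[1.1 0. ]
[1.09 0.19]
[1.06 0.3 ]
[1.03 0.4 ]
[0.98 0.5 ]
[0.93 0.6 ]
[0.86 0.69]
[0.79 0.77]
[0.71 0.85]
[0.62 0.91]
[0.53 0.97]
[0.43 1.02]
```

Request:
play_rows(travel=[[1.1, 0.08, 0], [1.09, 0.19, 0], [1.06, 0.3, 0], [1.03, 0.4, 0], [0.98, 0.5, 0], [0.93, 0.6, 0], [0.86, 0.69, 0]], rotation=[[0, 0, 0.06], [0, 0, 0.1], [0, 0, 0.1], [0, 0, 0.1], [0, 0, 0.1], [0, 0, 0.1], [0, 0, 0.1]], claw=[3.3, 3.3, 3.3, 3.3, 3.3, 3.3, 3.3])

```text
time_s: 12.47
position: [0.6253, -0.1503, 0.1736]
tool_rot: [[-0.016, 0.728, 0.685], [-0.01, 0.685, -0.729], [-1.0, -0.018, -0.003]]
ft_force: [-3.7, -1.5, 1.9]
grip_width: 0.0332
```

```bash
python3 arc.py .1 5
python3 - <<'E'
from rig import env
import cv2
cv2.imwrite("pics/wrist10.png",env.get_image("wrist")[:,:,::-1])
a=env.get_image("scene")[:,:,::-1]
cv2.imwrite("pics/scene10z.png",cv2.resize(a[130:260,180:330],None,fx=4.6,fy=4.6,interpolation=cv2.INTER_CUBIC))
E
```

```text
z 0.1736 r 0.11 ang -0.859 turn 1.462 jaw err 0.043 tilt [-0.016 -0.01 ] F [-3.7 -1.5  1.9] w 0.033152123327549
[0.83 0.72]
[0.72 0.84]
[0.63 0.91]
[0.54 0.96]
[0.44 1.01]
```

View pics/wrist10.png

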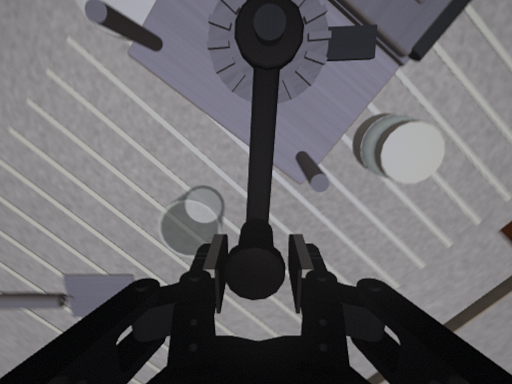

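View pics/scene10z.png

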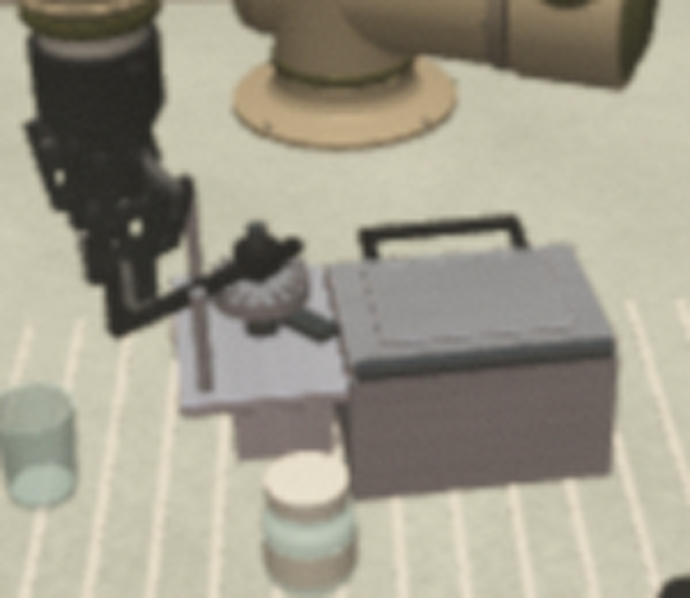

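The dog has swung round towards the lid edge and follows the lever. I'll keep going to the stop.

Request:
play_rows(travel=[[0.7, 0.6, 0], [0.45, 0.52, 0], [0.3, 0.4, 0], [0, 0, 0]], rotation=[[0, 0, 0.05], [0, 0, 0.05], [0, 0, 0.04], [0, 0, 0]], claw=[3.3, 3.3, 3.3, 3.3])

```text
time_s: 12.9
position: [0.6391, -0.1371, 0.1737]
tool_rot: [[-0.014, 0.636, 0.772], [-0.016, 0.772, -0.636], [-1.0, -0.021, -0.001]]
ft_force: [-0.6, -0.9, -0.2]
grip_width: 0.0328
```

```bash
python3 arc.py .1 3
```

```text
z 0.1737 r 0.1106 ang -0.686 turn 1.635 jaw err -0.003 tilt [-0.014 -0.016] F [-0.6 -0.9 -0.2] w 0.03284076449376483
[0.65 0.9 ]
[0.56 0.95]
[0.47 1.  ]
```

Request:
play_rows(travel=[[0, 0, 0], [0, 0, 0], [0, 0, 0], [0, 0, 0.5], [0, 0, 0.5], [0, 0, 0.4], [0, 0, 0], [0, 0, 0]], rotation=[[0, 0, 0], [0, 0, 0], [0, 0, 0], [0, 0, 0], [0, 0, 0], [0, 0, 0], [0, 0, 0], [0, 0, 0]], claw=[2, 2, 2, 2, 2, 2, 2, 2], squeeze=60)

```text
time_s: 13.57
position: [0.6372, -0.1382, 0.1862]
tool_rot: [[-0.018, 0.646, 0.763], [-0.012, 0.763, -0.646], [-1.0, -0.021, -0.006]]
ft_force: [1.5, -1.6, -7.2]
grip_width: 0.0278
```

```bash
python3 arc.py -.1 3
python3 - <<'E'
from rig import env
import cv2
cv2.imwrite("pics/wrist11.png",env.get_image("wrist")[:,:,::-1])
a=env.get_image("scene")[:,:,::-1]
cv2.imwrite("pics/scene11z.png",cv2.resize(a[130:260,180:330],None,fx=4.6,fy=4.6,interpolation=cv2.INTER_CUBIC))
E
```

```text
z 0.1862 r 0.1099 ang -0.705 turn 1.616 jaw err 0.002 tilt [-0.018 -0.012] F [ 1.5 -1.6 -7.2] w 0.027806507987972795
[-0.71 -0.85]
[-0.83 -0.73]
[-0.9  -0.64]
```

View pics/scene11z.png

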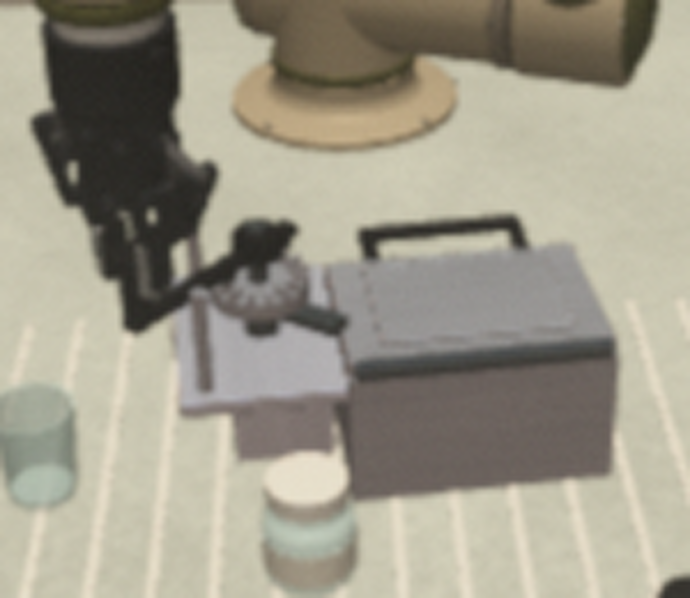

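Lifted: the hub has visibly risen and the force is −7.2 N. Now I'll swing back.

```bash
python3 arc.py -.1 16
```

```text
z 0.1861 r 0.1098 ang -0.704 turn 1.617 jaw err 0.002 tilt [-0.018 -0.012] F [ 1.  -1.8 -6.5] w 0.027597698873244526
[-0.71 -0.85]
[-0.83 -0.73]
[-0.9  -0.64]
[-0.96 -0.55]
[-1.01 -0.45]
[-1.05 -0.34]
[-1.08 -0.24]
[-1.1  -0.13]
[-1.1  -0.02]
[-1.1   0.09]
[-1.09  0.2 ]
[-1.06  0.31]
[-1.02  0.41]
[-0.98  0.51]
[-0.92  0.61]
[-0.86  0.7 ]
```

Request:
play_rows(travel=[[-0.72, -0.83, 0.05], [-0.83, -0.73, 0], [-0.9, -0.64, 0], [-0.96, -0.55, 0], [-1.01, -0.45, 0], [-1.05, -0.34, 0]], rotation=[[0, 0, -0.1], [0, 0, -0.1], [0, 0, -0.1], [0, 0, -0.1], [0, 0, -0.1], [0, 0, -0.1]], claw=[2, 2, 2, 2, 2, 2])

```text
time_s: 14.17
position: [0.5803, -0.1735, 0.184]
tool_rot: [[-0.027, 0.969, 0.245], [0.003, 0.245, -0.97], [-1.0, -0.025, -0.01]]
ft_force: [-0.1, 0.3, -6.6]
grip_width: 0.0275
```

```bash
python3 arc.py -.1 10
```

```text
z 0.184 r 0.1098 ang -1.324 turn 0.997 jaw err 0.001 tilt [-0.027  0.003] F [-0.1  0.3 -6.6] w 0.027456853323913958
[-1.07 -0.28]
[-1.1  -0.11]
[-1.1  0. ]
[-1.1   0.11]
[-1.08  0.22]
[-1.05  0.33]
[-1.02  0.43]
[-0.97  0.53]
[-0.91  0.63]
[-0.84  0.71]
```

Request:
play_rows(travel=[[-1.07, -0.25, 0.1], [-1.1, -0.11, 0.1], [-1.1, 0, 0.1], [-1.1, 0.11, 0.05], [-1.08, 0.22, 0.05], [-1.05, 0.33, 0.05], [-1.02, 0.43, 0.05]], rotation=[[0, -0.005, -0.1], [0, -0.005, -0.1], [0, -0.005, -0.1], [0, -0.005, -0.1], [0, 0, -0.1], [0, 0, -0.1], [0, 0, -0.1]], claw=[2, 2, 2, 2, 2, 2, 2])

```text
time_s: 14.75
position: [0.5006, -0.1631, 0.1871]
tool_rot: [[0.0, 0.882, -0.472], [0.021, -0.472, -0.882], [-1.0, -0.009, -0.019]]
ft_force: [5.0, 3.5, -6.6]
grip_width: 0.0275
```

```bash
python3 arc.py -.1 5;python3 - <<'E'
from rig import env
import cv2
a=env.get_image("scene")[:,:,::-1]
cv2.imwrite("pics/scene12z.png",cv2.resize(a[130:260,180:330],None,fx=4.6,fy=4.6,interpolation=cv2.INTER_CUBIC))
cv2.imwrite("pics/wrist12.png",env.get_image("wrist")[:,:,::-1])
E
```

```text
z 0.1871 r 0.1097 ang -2.074 turn 0.247 jaw err 0.012 tilt [0.    0.021] F [ 5.   3.5 -6.6] w 0.027501169164777916
[-0.98  0.51]
[-0.88  0.67]
[-0.81  0.76]
[-0.73  0.83]
[-0.64  0.9 ]
```

View pics/scene12z.png

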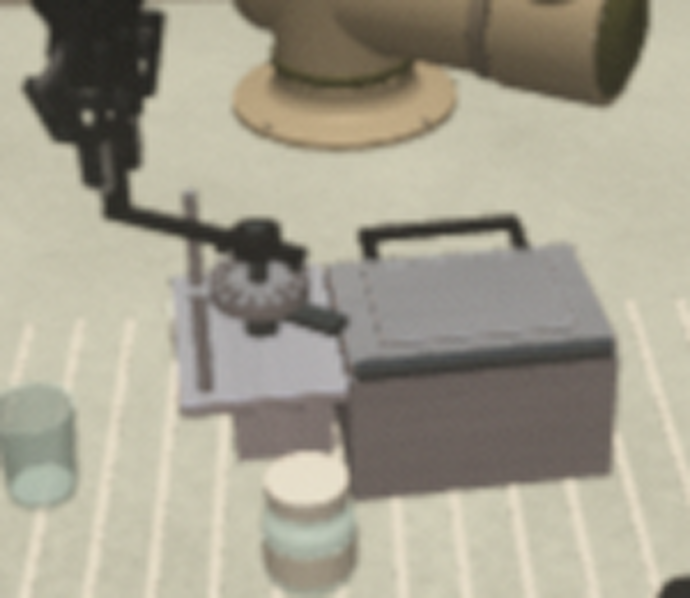

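View pics/wrist12.png

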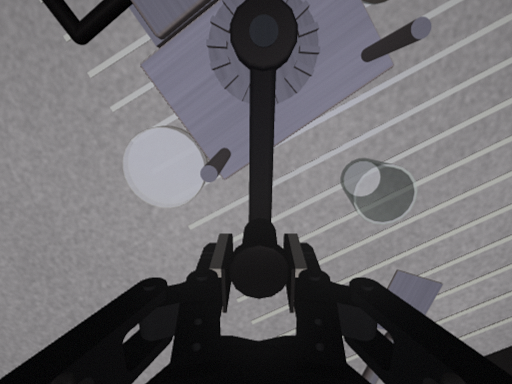

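Request:
play_rows(travel=[[-0.9, 0.5, 0], [0, 0, 0], [0, 0, -0.4], [0, 0, -0.4], [0, 0, -0.4], [0, 0, 0], [0, 0, 0], [0, 0, 0], [0, 0, 0]], rotation=[[-0.01, 0, -0.09], [0, 0, 0], [0, 0, 0], [0, 0, 0], [0, 0, 0], [0, 0, 0], [0, 0, 0], [0, 0, 0], [0, 0, 0]], claw=[2, 2, 2, 2, 2, 3, 3.3, 3.3, 3.3])

```text
time_s: 15.6
position: [0.4964, -0.1628, 0.1788]
tool_rot: [[0.009, 0.851, -0.525], [0.001, -0.525, -0.851], [-1.0, 0.007, -0.006]]
ft_force: [-0.8, 0.1, -0.3]
grip_width: 0.0333
```

```bash
python3 arc.py .1 16;python3 - <<'E'
from rig import env
import cv2
cv2.imwrite("pics/wrist13.png",env.get_image("wrist")[:,:,::-1])
E
```

```text
z 0.1788 r 0.1115 ang -2.109 turn 0.212 jaw err -0.015 tilt [0.009 0.001] F [-0.8  0.1 -0.3] w 0.033329972962612024
[ 1.03 -0.43]
[ 1.02 -0.42]
[ 1.06 -0.31]
[ 1.09 -0.21]
[ 1.1 -0.1]
[1.1  0.01]
[1.1  0.12]
[1.08 0.23]
[1.05 0.34]
[1.01 0.44]
[0.96 0.54]
[0.9  0.63]
[0.84 0.72]
[0.76 0.8 ]
[0.68 0.87]
[0.59 0.94]
```

View pics/wrist13.png

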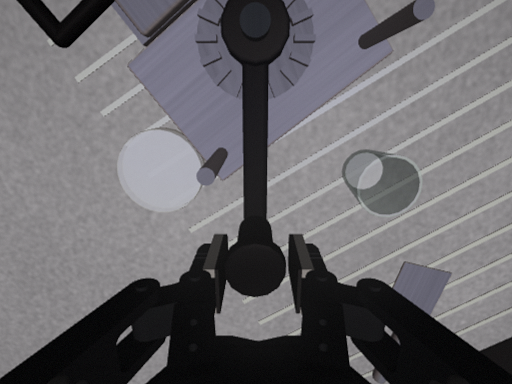

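Request:
play_rows(travel=[[0.85, -0.5, -0.3], [0.9, -0.43, -0.2], [1.03, -0.35, 0], [1.07, -0.23, 0], [1.1, -0.12, 0], [1.1, 0, 0], [1.1, 0.1, 0]], rotation=[[0, 0, 0.09], [0, 0, 0.09], [0, 0, 0.1], [0, 0, 0.1], [0, 0, 0.1], [0, 0, 0.1], [0, 0, 0.1]], claw=[3.3, 3.3, 3.3, 3.3, 3.3, 3.3, 3.3])

```text
time_s: 16.23
position: [0.5669, -0.1781, 0.1735]
tool_rot: [[-0.003, 0.987, 0.159], [0.007, 0.159, -0.987], [-1.0, -0.002, -0.008]]
ft_force: [-2.9, -0.1, 2.2]
grip_width: 0.0327
```

```bash
python3 arc.py .1 10;python3 - <<'E'
from rig import env
import cv2
cv2.imwrite("pics/wrist14.png",env.get_image("wrist")[:,:,::-1])
a=env.get_image("scene")[:,:,::-1]
cv2.imwrite("pics/scene14z.png",cv2.resize(a[130:260,180:330],None,fx=4.6,fy=4.6,interpolation=cv2.INTER_CUBIC))
E
```

```text
z 0.1735 r 0.1119 ang -1.451 turn 0.87 jaw err 0.04 tilt [-0.003  0.007] F [-2.9 -0.1  2.2] w 0.032706987588407184
[1.07 0.32]
[1.06 0.29]
[1.03 0.4 ]
[0.98 0.5 ]
[0.93 0.6 ]
[0.87 0.69]
[0.79 0.77]
[0.71 0.84]
[0.62 0.91]
[0.53 0.97]
```

View pics/scene14z.png

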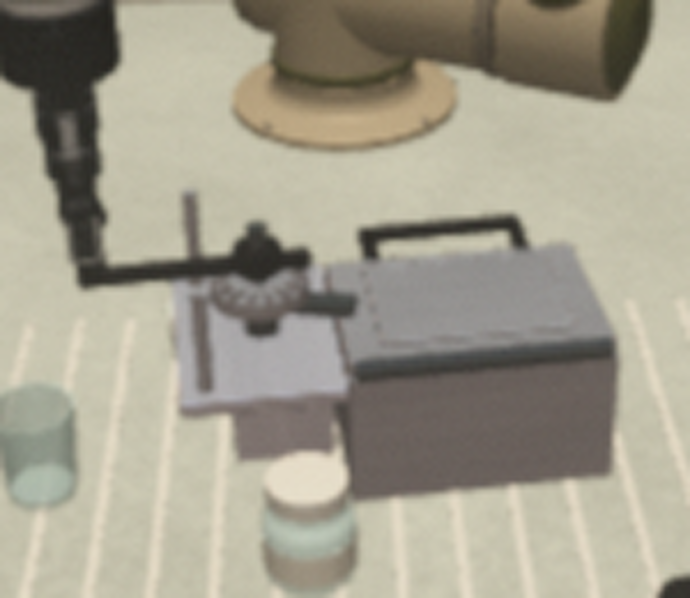

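The dog is moving again and already overlaps the lid edge. I'll continue until the hard stop.

Request:
play_rows(travel=[[1.07, 0.25, 0], [1.05, 0.32, 0], [1.0, 0.4, 0]], rotation=[[0, 0, 0.08], [0, 0, 0.09], [0, 0, 0.09]], claw=[3.3, 3.3, 3.3])

```text
time_s: 16.58
position: [0.5964, -0.1704, 0.1732]
tool_rot: [[-0.007, 0.916, 0.401], [0.002, 0.401, -0.916], [-1.0, -0.006, -0.005]]
ft_force: [-3.9, -2.2, 0.0]
grip_width: 0.0329
```

```bash
python3 arc.py .05 6
```

```text
z 0.1732 r 0.112 ang -1.178 turn 1.143 jaw err 0.019 tilt [-0.007  0.002] F [-3.9 -2.2  0. ] w 0.03292430511794838
[0.45 0.36]
[0.49 0.25]
[0.48 0.27]
[0.47 0.3 ]
[0.45 0.32]
[0.43 0.34]
```

Request:
play_rows(travel=[[0.6, 0.3, 0], [0.6, 0.3, 0]], rotation=[[0, 0, 0.05], [0, 0, 0.05]], claw=[3.3, 3.3])

```text
time_s: 16.75
position: [0.6041, -0.1667, 0.1726]
tool_rot: [[-0.02, 0.872, 0.489], [-0.003, 0.489, -0.872], [-1.0, -0.019, -0.007]]
ft_force: [-30.9, -11.9, 7.4]
grip_width: 0.0334
```

```bash
python3 arc.py .05 6;python3 - <<'E'
from rig import env
import cv2
cv2.imwrite("pics/wrist15.png",env.get_image("wrist")[:,:,::-1])
E
```

```text
z 0.1726 r 0.1118 ang -1.101 turn 1.22 jaw err 0.042 tilt [-0.02  -0.003] F [-30.9 -11.9   7.4] w 0.03335409245181575
[0.43 0.38]
[0.47 0.29]
[0.46 0.31]
[0.44 0.33]
[0.42 0.35]
[0.41 0.37]
```

View pics/wrist15.png

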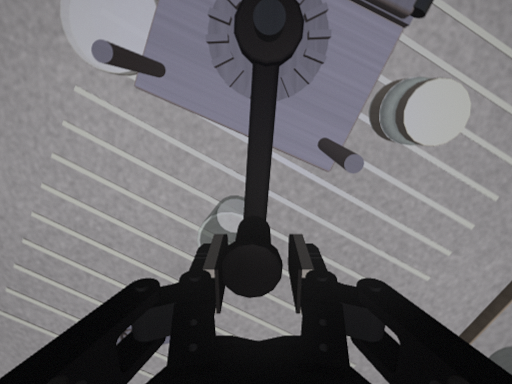

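The force jumped to 33 N at lever turn ≈1.2, before the lever's own post. That means the dog is on its hard stop. I'll back off slightly, open and rise clear.

Request:
play_rows(travel=[[0, 0, 0], [-0.25, -0.15, 0], [0, 0, 0], [0, 0, 0], [0, 0, 0], [0, 0, 0], [0, 0, 1], [0, 0, 2], [0, 0, 2.5], [0, 0, 2.5], [0, 0, 2.5], [0, 0, 0]], rotation=[[0, 0, 0], [0, 0, 0], [0, 0, 0], [0, 0, 0], [0, 0, 0], [0, 0, 0], [0, 0, 0], [0, 0, 0], [0, 0, 0], [0, 0, 0], [0, 0, 0], [0, 0, 0]], claw=[3.3, 3.5, 4.5, 6, 6, 6, 6, 6, 6, 6, 6, 6])

```text
time_s: 17.8
position: [0.5964, -0.1684, 0.284]
tool_rot: [[-0.029, 0.878, 0.478], [-0.003, 0.478, -0.878], [-1.0, -0.027, -0.011]]
ft_force: [0.4, 0.2, 1.4]
grip_width: 0.0601
```

```bash
python3 arc.py .05 0;python3 - <<'E'
from rig import env
import cv2
a=env.get_image("scene")[:,:,::-1];cv2.imwrite("pics/scene16.png",a)
cv2.imwrite("pics/scene16z.png",cv2.resize(a[130:260,180:330],None,fx=4.6,fy=4.6,interpolation=cv2.INTER_CUBIC))
W=env.camera_info("wrist");print(W)
a=env.get_image("wrist")[:,:,::-1]
cv2.imwrite("pics/wrist16.png",a)
a=env.get_image("top")[:,:,::-1];cv2.imwrite("pics/top16.png",a)
E
```

```text
z 0.284 r 0.1101 ang -1.17 turn 1.151 jaw err 0.098 tilt [-0.029 -0.003] F [0.4 0.2 1.4] w 0.060089475294863866
{'vertical_fov': 67.16605614651239, 'cx': 257.8182537505205, 'cy': 192.89702145070171, 'eye': array([ 0.5629517 , -0.09984999,  0.42574523]), 'rotation': array([[ 0.87826074,  0.4644643 ,  0.11371445],
       [ 0.47736201, -0.83768198, -0.26535712],
       [-0.02799237,  0.2873357 , -0.95742082]])}
```

View pics/scene16z.png

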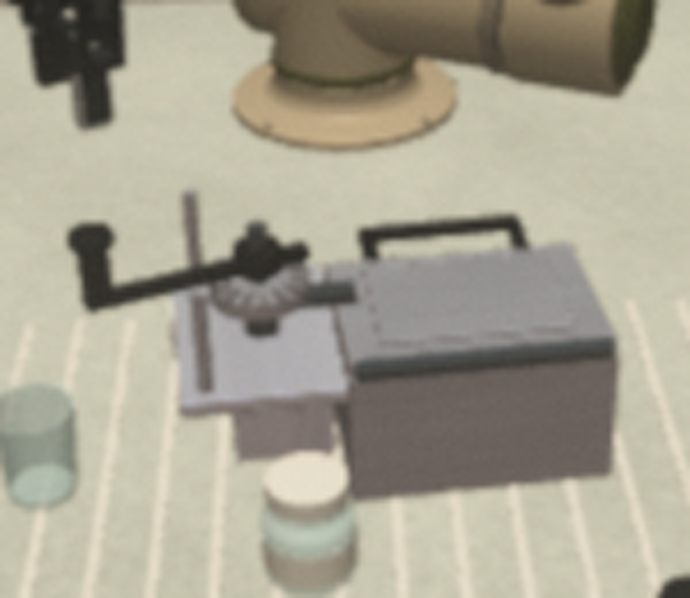

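View pics/wrist16.png

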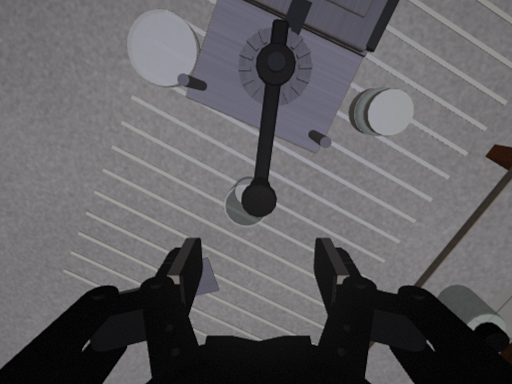

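Run:
```python
import cv2,numpy as np
from h import *
from rig import env
for n in (6,10,11,12,14,16):
    g=cv2.cvtColor(cv2.imread(f"pics/scene{n}z.png"),cv2.COLOR_BGR2GRAY).astype(float)
    c=g[195:280,252:264].mean(1); lo,hi=c[40:50].min(),c[:15].max(); m=(lo+hi)/2
    i=np.argmax(c<m); j=np.argmax(g[195:260,230:290].min(1)<60)
    print(n,195+i-1+(c[i-1]-m)/(c[i-1]-c[i]))
W={'vertical_fov': 67.16605614651239, 'cx': 257.8182537505205, 'cy': 192.89702145070171, 'eye':np.array([ 0.5629517 , -0.09984999,  0.42574523]), 'rotation':np.array([[ 0.87826074,  0.4644643 ,  0.11371445],[ 0.47736201, -0.83768198, -0.26535712],[-0.02799237,  0.2873357 , -0.95742082]])}
a=cv2.imread("pics/wrist16.png")[0:110,200:400]; cv2.imwrite("pics/w16z.png",cv2.resize(a,None,fx=4,fy=4,interpolation=cv2.INTER_CUBIC))
```

```text
6 222.57055214723925
10 222.50301204819277
11 219.7972027972028
12 218.5257731958763
14 222.42331288343559
16 222.43125
```

View pics/w16z.png

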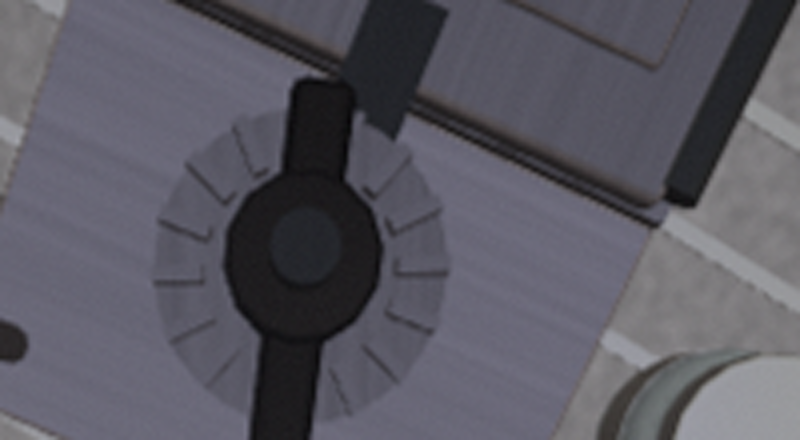

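Run:
```python
from h import *
W={'vertical_fov': 67.16605614651239, 'cx': 257.8182537505205, 'cy': 192.89702145070171, 'eye':np.array([ 0.5629517 , -0.09984999,  0.42574523]), 'rotation':np.array([[ 0.87826074,  0.4644643 ,  0.11371445],[ 0.47736201, -0.83768198, -0.26535712],[-0.02799237,  0.2873357 , -0.95742082]])}
z=lambda u,v:(200+u/4-.4,v/4-.4)
P=lambda u,v,h:plane(W,*z(u,v),h)[:2]
ang=lambda d:np.degrees(np.arctan2(d[1],d[0]))
d1=ang(P(447,10,.122)-P(398,138,.122)); d2=ang(P(375,5,.122)-P(345,78,.122))
e=ang(P(640,190,.112)-P(230,5,.112)); b=ang(P(700,195,.1)-P(780,20,.1))
tip=P(447,10,.122)
print("dog edges",d1,d2,"lid side edge",e,"lid back edge dir",b, "mid-line pt",(P(447,10,.122)+P(375,-15,.122))/2)
m=(P(447,10,.122)+P(375,-15,.122))/2-np.array([.5535,-.067]); print(ang(m),np.hypot(*m))
```

```text
dog edges 97.43339428343701 94.90892229531107 lid side edge 6.6629492869028955 lid back edge dir -82.50020837806909 mid-line pt [ 0.5465202  -0.00251526]
96.17762155922871 0.06486138201076679
```

Run:
```python
from rig import env
s=env.observe();print(s['time_s'],s['qvel'].round(2),s['ft_force'].round(1));print(env.close_job())
```

```text
17.95 [-0.05  1.15  1.67 -0.05 -0.2  -0.09] [-0.7 -0.3 -0.7]
the job is handed in; nothing more can be done
None
```

The lid is shut and locked, and the job was handed in at about 18 s; no verdict is reported, so the checks below are my own.

- **Lid:** I pinched the handle bar and eased it down along its arc until it was seated, then let go.
- **First turn:** I turned the lever with the fingers loose around its knob, from about 0.3 to 1.63 rad. That is just short of the lever's stop, which I did not press against; the dog was already more than halfway round.
- **Second turn:** I lifted the lever about 12 mm and swung it back to about 0.2 rad, and the dog stayed where it was. I let the lever drop in and turned again until the force jumped to about 33 N at 1.2 rad. That is short of the lever's own stop, so the dog was on its hard stop.

What the last checks showed:
- **Dog:** it points at about 96° in the world frame, against about 96° for the steriliser's +y, so it looks fully home.
- **Lever:** the hub in the picture is at the same height as while it was driving the dog, so the lever is down in its serrations.
- **Lid:** it looks shut in the last pictures. Its angle was not measured directly, because the front-edge check at closing only fitted a lid top of about 103–112 mm, against 112 mm nominal.
- **Gripper:** it is clear above the knob and touching nothing. The arm still showed a slight motion (under 2°/s) when I handed in.
- **Other things on the bench:** in the last pictures the jar, beaker and dishes are upright and look unmoved. I did not measure the others.

The first position readings from the top camera were up to 1 cm off those from the wrist camera. I used the wrist and scene views together instead.

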